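# Prop open the praline box for display

### The arm

A 6-joint arm with a two-finger parallel gripper is mounted at the origin on a cart in front of the work surface, level with it; the furniture and walls round the work are solid. World frame = base frame: x ahead of the robot, y to its left, z up, the work surface at z = 0. Lengths are in m, angles in rad, forces in N, time in s.
With the tool pointing down it reaches from about 0.4 to 0.825 m from the base axis. Payload 7 kg.
Tool frame: the origin (TCP) lies at the very end of the fingers, on their centre line; the grasp point (between the pads) lies 19 mm behind it; y points along the fingers, x is the direction in which the jaws open and shut, and the axes are right-handed (so a half turn about y gives the same grasp; the last joint's range is limited). The gripper opens to 88 mm and grips with 3 to 60 N. Pads are 19 mm wide; open, the fingers measure 130 mm over their backs; the gripper's body (78 mm by 193 mm) begins 47 mm behind the grasp point.
Start: joints at [1.42, 0.359, 0.012, 0, -1.224, -0.288], TCP at [0.287, 0.611, 0.227] pointing down, gripper open.
Joint ranges: [-3.07, 3.07], [-1.43, 2.12], [-1.02, 1.25], [-3.03, 1.67], [-3.05, -0], [-3.03, 3.03]. Speed limits (rad/s): [2.39, 2.39, 3.01, 3.14, 3.14, 3.14].

### API

Orientations are given as [roll, pitch, yaw] about the fixed x, y, z axes, in that order (R = Rz(yaw) Ry(pitch) Rx(roll)).
In Python, from station import arm gives the robot as it stands.
- The arm moves only by the tool move_arm, never from a script. Its arguments are lists of equal length, an entry for each row: "jaw": the closure, from 0 (fully open) to 1 (shut); "offset": the shift along the tool's x, y, z in m, a list of three; "roll": the turn about the tool's y in rad. In form: {"jaw": [jaw, ...], "offset": [[dx, dy, dz], ...], "roll": [roll, ...]}. A call has 1 to 5 rows; each row shifts and turns the commanded pose from where the row before left it, along the tool's axes as they then stand; what a row does not reach is not made up. A row lasts 1/8 s, in which the tool goes at most 62.5 mm and 10.7 degrees, less where a joint would pass 70% of its speed; a pose out of reach is approached as far as the arm can. A call is refused whole if a number of a shift passes 0.0625 or a number of a turn 0.188, either way. A call with a gripper value outside its range is refused whole. The fingers move at their own pace and stop on an object; "grip_force" is the grip in N (left out, the last holds). Time passes only in rows, so rows that do not move let the fingers close. It gives the time, the measured TCP pose, the force and the opening at its end, in the units of the state.
- arm.get_state(): the state, without advancing time (a new reading comes with each control period).
- arm.grab_frame(name): name is "side" or "top"; returns a dict with "pixels" (384x512x3 uint8, blue, green, red), "fovy" (degrees; the focal length in pixels is half the picture's height over the tangent of half this angle, whatever the lens; pixels are square), "cx", "cy" (the principal point, pixels), "position" and "attitude" of the camera in the world. Camera axes: x right, y down, z forward; pixel columns grow to the right and rows downward; lengths in m; the calibration is good to about 2 mm. A picture is of the moment at which its call begins. There is no depth.
- arm.job_done(): hands the job in, once; it reports no verdict.
Trained networks look in a picture, given as the dict that the camera call returned (one of the last four; its "shot" number tells which), for a name from the list of things; names that differ only in an ending like _2 or _b are one class to them, and where a whole thing is asked for, a point or a joint stands for the part that bears it (a point fixed in the world has none). Each returns a list of dicts, best first, with "p" (0 to 1); they miss things now and then, are a little off and sometimes report something else, mostly with a low value. They report only what shows in the picture. A call takes as long as a camera call.
- arm.recognise(picture, thing): "position" ([x, y, z] in m, in world coordinates, good to about 4 mm: the middle of the surface that is visible of it).
- arm.landmark_of(picture, thing): "position" ([x, y, z] in m, in world coordinates, good to about 4 mm: a listed point, or the origin of a listed thing).
The state is a dict: "t": time; "q": joint angles; "qd": joint speeds; "joint_efforts": joint torques, N m; "eef_pos": TCP position; "ee_rot": TCP orientation; "force": force on the tool from outside, world axes, zero at the start; "moment": the same for the moment, N m; "width": finger opening in m.
Only numpy, scipy, OpenCV 4.12 (cv2) and the standard library are available. Lean on these libraries where they do the work, as an engineer would, in place of code of your own. Each camera call takes 0.05 s, during which the arm holds its last target.

### The job

Set the wooden praline box out for display: open its lid right back past upright by the brass tab at the front, flip the brass stay on the box's left side all the way up to its stop, then let the lid down gently until its side stud rests in the stay's fork and the stay holds it half open. Do not let the lid fall shut or drop onto the stay with a bang, and leave the other things on the counter where they are.

Things in the scene. Friction and masses are not known exactly. Their poses are not given: they have to be found in the camera images.
- praline_box: Wooden box, 125 mm deep (x), 180 wide (y), 66 tall shut; fixed to the counter, turned up to 0.3 rad. Origin: centre of its underside; x points from its front to its back, y to its left, z up. Front face at x = -62, walls up to z = 46 mm. Fingers that close along its y can pinch the lid's tab and the stay from above and let them turn between the pads.
- lid_line (a point): Middle of the lid's hinge line, at x = 65.7, y = 0, z = 46.6 mm in the box frame; the line runs along the box's y. Does not move.
- praline_box_lid (a joint): Lid angle in rad: 0 shut (the start); grows as the front edge rises; at 1.83 it leans back past upright on its stop and stays by itself. Let go below about 1.4 it falls freely. With the stud resting in the fork it reads 0.85. Opening takes about 1.5 N at the tab.
- tab_grip (a point): Place to pinch the lid's brass tab, a bar 36 mm long, 12 wide (y), 10 thick, standing straight out from the middle of the lid's front edge; this point is 11 mm from its free end, 25 mm from the lid. Lid shut: x = -87.3, y = 0, z = 55.6 mm in the box frame. It turns with the lid, 153 mm from the hinge line.
- stay_axle (a point): Pivot of the stay: x = -8, y = 100, z = 30 mm in the box frame, axis along the box's y. Does not move.
- lid_stay (a joint): Stay angle in rad: 0 lying along the box's left side, fork to the front (starts at 0 to 0.2); grows as the fork end rises; stop at 1.88, leaning back. It stays where it is put, moves with under 1 N. Turned in a pinch it can lag by 0.15: push on to its stop; short of 1.8 the stud may miss the fork. The descending stud then brings it to 1.82. While the lid is shut, its stud is in the way.
- stay_grip (a point): Place to pinch the stay, a brass bar 8 mm thick (y) and 10 high, 106 mm long from its pivot; this point is 78 mm from the pivot. Lying, it is in front of the box's front face, 30 to 46 mm above the counter, free on both sides.
- fork_seat (a point): Where the stud's centre lies when it rests in the fork at the stay's free end, 91.4 mm from the pivot. The fork is 35 mm across; its long tine (14 mm past this point, toward the robot when the stay is up) catches the stud, the slanting tine at the back (20 mm off, 10 mm past this point) guides it in.
- stud_mid (a point): Middle of the brass stud, 8 mm thick, sticking 22 mm out of the lid's left edge along y (y = 90 to 112 mm in the box frame). Lid shut: 88 mm in front of the hinge line and 9 mm above it. It turns with the lid.
- jam_jar_1: Jam jar, 62 mm wide, 82 tall, in front of and to the left of the box, beside the lying stay. Origin: centre of its underside. Bystander.
- pastille_tin_3: Round tin, 65 mm wide, 36 tall, just right of the box. Origin: centre of its underside. Bystander.
- cream_jar: Small jar, 50 mm wide, 60 tall, at the right towards the back. Origin: centre of its underside. Bystander.
- packet_1: Flat packet, 66x168x12 mm, at the front edge, right of the middle. Origin: centre of its underside. Bystander.
- service_bell: Domed counter bell, 80 mm wide, 58 tall, front right. Origin: centre of its underside. Bystander.
- gift_box_3: Gift box with bow, 64x67x64 mm, at the left. Origin: centre of its underside. Bystander.

How it is judged:
By the outcome, as a careful person would: the job done as asked, in the order asked, and still so for the second after the job is handed in, with the robot touching nothing.
It also fails if it takes over 64 s, if anything falls off the work surface, if the arm or the gripper's body presses on something with over 40 N, if the wrist force passes 120 N, or if a joint passes its speed limit or range.

## Working session

There is one attempt and no reset: what is moved stays moved. The work goes in short steps, Python scripts to look and compute and a tool call to move; the robot and the scene stay as the last step left them, time stands still between calls to the robot, and variables do not carry over. Pictures are saved under pics/ and viewed, and the job is handed in when it is done.

Besides the shell and the picture viewer there is one more tool, called after "Request:" by a JSON object that holds its "api" and its "payload". move_arm: Moves the arm, as the interface text tells. Its arguments: {"type":"object","properties":{"jaw":{"type":"array","items":{"type":"number"}},"offset":{"type":"array","items":{"type":"array","items":{"type":"number"}}},"roll":{"type":"array","items":{"type":"number"}},"grip_force":{"type":"number"}},"required":["jaw","offset","roll"]}

```bash
ls; mkdir -p pics; cat > h.py <<'E'
import numpy as np, cv2
from station import arm
from scipy.spatial.transform import Rotation as R
E
python3 - <<'E'
from h import *
s=arm.get_state(); print(s)
for c in ("side","top"):
    f=arm.grab_frame(c); cv2.imwrite(f"pics/{c}0.png",f["pixels"]); print(c,f["position"],f["attitude"],f["fovy"],f["cx"],f["cy"])
    for n in ["praline_box","lid_line","tab_grip","stay_axle","stay_grip","fork_seat","stud_mid","jam_jar_1","gift_box_3"]:
        r=arm.landmark_of(f,n); print(n,[(np.round(d["position"],4).tolist(),round(d["p"],2)) for d in r[:2]])
print(arm.get_state()["t"])
E
```

```text
pics
{'t': 0.0, 'q': array([ 1.42007493e+00,  3.59375961e-01,  1.10634351e-02, -3.46152019e-04,
       -1.22408794e+00, -2.88063102e-01]), 'qd': array([ 5.06198902e-04, -1.74152718e-05,  9.26235928e-04, -7.92640362e-04,
       -1.50415377e-04,  5.60025233e-05]), 'joint_efforts': array([ 1.64664812e-03, -5.82724357e+01,  2.93044013e+01,  6.99646980e+00,
        6.95226394e-03, -1.65991491e-04]), 'eef_pos': array([0.28660806, 0.61059624, 0.22563246]), 'ee_rot': array([-1.57065255e+00, -1.63049306e-03, -2.00969883e+00]), 'force': array([0.32191573, 0.56319648, 0.19255736]), 'moment': array([-0.06186631, -0.00726657,  0.00364006]), 'width': 0.08771738825564368}
side [0.43087791 1.38011381 1.03105116] [-2.18296649  0.00785538 -3.09558613] 45.92219078611093 264.936269508957 197.88355094998346
praline_box [([0.5497, -0.0228, -0.0012], 0.95)]
lid_line [([0.6206, -0.0169, 0.0488], 0.92), ([0.4701, 0.1906, 0.006], 0.23)]
tab_grip [([0.4669, -0.0322, 0.0586], 0.73)]
stay_axle [([0.5381, 0.0766, 0.0309], 0.85)]
stay_grip [([0.6499, -0.4327, -0.0004], 0.15)]
fork_seat [([0.4447, 0.0643, 0.0312], 0.59)]
stud_mid [([0.5183, 0.0763, 0.0567], 0.62)]
jam_jar_1 [([0.4676, 0.1883, 0.0071], 0.95)]
gift_box_3 [([0.5422, 0.4137, -0.0008], 0.83)]
top [0.42567003 0.00899807 1.35199152] [-3.08668226  0.00589072 -1.56626509] 49.571419660937615 249.54763719434592 187.986801624311
praline_box [([0.5557, -0.0244, 0.002], 0.88)]
lid_line [([0.6214, -0.0133, 0.0515], 0.59), ([0.5185, 0.0772, 0.057], 0.31)]
tab_grip [([0.4709, -0.0292, 0.0536], 0.93), ([0.3516, -0.2348, 0.0017], 0.32)]
stay_axle [([0.5322, 0.0763, 0.0338], 0.96)]
stay_grip [([0.4595, 0.0684, 0.0306], 0.54)]
fork_seat [([0.4422, 0.0688, 0.0365], 0.39), ([0.5319, 0.0751, 0.0315], 0.17)]
stud_mid [([0.5229, 0.0773, 0.0522], 0.7), ([0.5579, -0.0236, 0.002], 0.18)]
jam_jar_1 [([0.4712, 0.1857, -0.0014], 0.64)]
gift_box_3 []
1.0
```

View pics/side0.png

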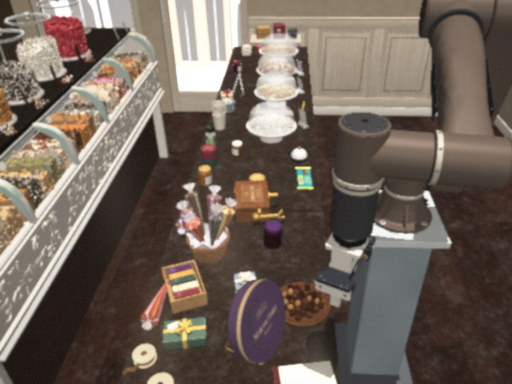

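View pics/top0.png

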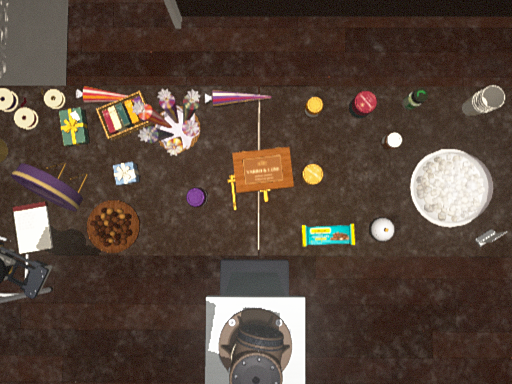

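```bash
cat >> h.py <<'E'
from scipy.optimize import least_squares
# attitude convention: R = from_euler xyz fixed
def proj(f,P):
    f_=f["pixels"].shape[0]/2/np.tan(np.radians(f["fovy"])/2)
    c=(np.atleast_2d(P)-f["position"])@R.from_euler("xyz",f["attitude"]).as_matrix()
    return np.c_[f["cx"]+f_*c[:,0]/c[:,2],f["cy"]+f_*c[:,1]/c[:,2]]
def lidpt(r,h,a): # box frame from hinge: r ahead, h above at shut
    return np.array([65.7-(r*np.cos(a)-h*np.sin(a)),0,46.6+r*np.sin(a)+h*np.cos(a)])
E
python3 - <<'E'
from h import *
# box-pose fit from landmarks
L={"lid_line":(65.7,0,46.6),"tab_grip":(-87.3,0,55.6),"stay_axle":(-8,100,30),"stud":(65.7-88,101,55.6),"o":(0,0,0)}
obs=[("o",.5497,-.0228),("o",.5557,-.0244),("lid_line",.6206,-.0169),("lid_line",.6214,-.0133),("tab_grip",.4669,-.0322),("tab_grip",.4709,-.0292),("stay_axle",.5381,.0766),("stay_axle",.5322,.0763),("stud",.5183,.0763),("stud",.5229,.0773)]
def res(p):
    c,s=np.cos(p[2]),np.sin(p[2]); o=[]
    for n,x,y in obs:
        X,Y=L[n][0]/1e3,L[n][1]/1e3
        o+= [p[0]+c*X-s*Y-x,p[1]+s*X+c*Y-y]
    return o
r=least_squares(res,[.55,-.02,.1],loss="soft_l1",f_scale=.004); print(r.x, np.round(np.array(r.fun).reshape(-1,2),4))
E
```

```text
[ 0.55454598 -0.02207292  0.10816976] [[ 0.0048  0.0007]
 [-0.0012  0.0023]
 [-0.0007  0.0019]
 [-0.0015 -0.0017]
 [ 0.0009  0.0007]
 [-0.0031 -0.0023]
 [-0.0023 -0.0001]
 [ 0.0036  0.0002]
 [ 0.0032 -0.0004]
 [-0.0014 -0.0014]]
```

```bash
cat >> h.py <<'E'
BO=np.array([.5545,-.0221,0]); BY=.108
def W(p): # box mm -> world m
    return BO+R.from_euler("z",BY).apply(np.atleast_2d(p)/1e3)
def staypt(r,a): return np.array([-8-r*np.cos(a),100,30+r*np.sin(a)])
def crop(f,pts,c,w,h,z,name):
    im=f["pixels"]; x0,y0=int(c[0]-w/2),int(c[1]-h/2); x0=max(x0,0);y0=max(y0,0)
    o=cv2.resize(im[y0:y0+h,x0:x0+w],None,fx=z,fy=z,interpolation=cv2.INTER_CUBIC)
    for q in (proj(f,pts) if len(pts) else []):
        cv2.circle(o,(int((q[0]-x0+.5)*z),int((q[1]-y0+.5)*z)),2,(0,255,0),-1)
    cv2.imwrite(name,o); return o
E
python3 - <<'E'
from h import *
P=W([[65.7,0,46.6],[-87.3,0,55.6],[-8,100,30],[-22.3,90,55.6],[-22.3,112,55.6],[-62,90,66],[-62,-90,66],[62,90,66],[62,-90,66],staypt(78,.1),staypt(106,.1)])
a=[]
for c in ("side","top"):
    f=arm.grab_frame(c); q=proj(f,P)
    a.append(crop(f,P,q.mean(0),100,72,4,f"pics/{c}1.png")); 
    
cv2.imwrite("pics/both1.png",np.hstack(a))
f=arm.grab_frame("side"); crop(f,[],(345,230),100,120,5,"pics/grip.png")
E
```

```text
(no output)
```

View pics/both1.png

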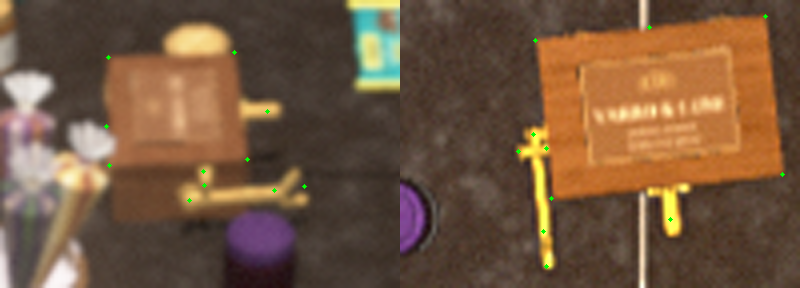

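View pics/grip.png

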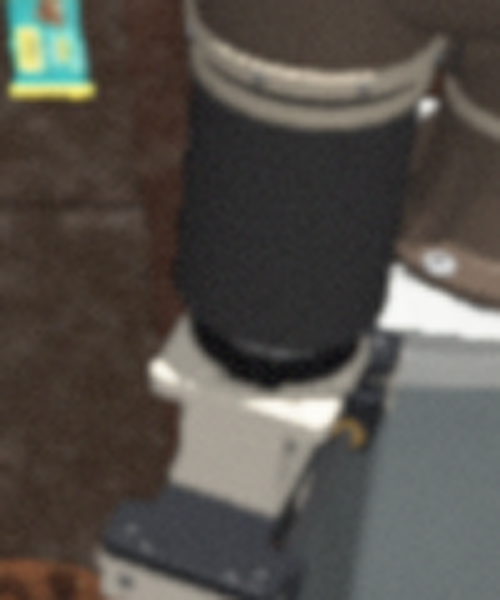

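```bash
cat >> h.py <<'E'
YT=BY+np.pi/2-np.pi   # tool yaw for jaws along box y
def pose(): 
    s=arm.get_state(); return np.array(s["eef_pos"]), s["ee_rot"][2]
def rows(targets,p=None,yaw=None,digits=3):
    """targets: list of (worldTCP, yaw). prints tool-frame rows one per target, tracking rounding"""
    if p is None: p,yaw=pose()
    O=[];RR=[]
    for t,y in targets:
        d=np.asarray(t)-p; c,s=np.cos(yaw),np.sin(yaw)
        o=np.round([c*d[0]+s*d[1],-d[2],-s*d[0]+c*d[1]],digits)
        ro=round(-(y-yaw),3)
        O.append(o.tolist());RR.append(ro)
        p=p+np.array([c*o[0]-s*o[2],s*o[0]+c*o[2],-o[1]]); yaw=yaw-ro
    for i in range(0,len(O),5): print(str(O[i:i+5]).replace(" ",""),RR[i:i+5])
    return p,yaw
def line(p0,y0,p1,y1,step=.055,dy=.17):
    p0,p1=np.array(p0),np.array(p1)
    n=int(np.ceil(max(np.linalg.norm(p1-p0)/step,abs(y1-y0)/dy,1)))
    return [(p0+(p1-p0)*k/n,y0+(y1-y0)*k/n) for k in range(1,n+1)]
def lidtcp(a,r=156,up=0): 
    g=W(lidpt(r,9,a))[0]; g[2]+=-.019+up; return g
E
python3 - <<'E'
from h import *
p,y=pose(); print(p,y,YT)
a=lidtcp(0); print("tab tcp",a)
up=a.copy(); up[2]=.24
rows(line(p,y,up,YT)); 
E
```

```text
[0.28678363 0.61102289 0.22656238] -2.009560301888209 -1.4627963267948965
tab tcp [ 0.46472612 -0.03183345  0.0366    ]
[[0.039,-0.001,0.033],[0.04,-0.001,0.032],[0.042,-0.001,0.03],[0.043,-0.001,0.028],[0.044,-0.001,0.027]] [np.float64(-0.042), np.float64(-0.042), np.float64(-0.042), np.float64(-0.042), np.float64(-0.042)]
[[0.045,-0.001,0.024],[0.046,-0.001,0.023],[0.047,-0.001,0.021],[0.048,-0.001,0.018],[0.048,-0.001,0.017]] [np.float64(-0.042), np.float64(-0.042), np.float64(-0.042), np.float64(-0.043), np.float64(-0.042)]
[[0.049,-0.001,0.015],[0.05,-0.001,0.012],[0.05,-0.001,0.01]] [np.float64(-0.042), np.float64(-0.042), np.float64(-0.042)]
```

Request:
{"api": "move_arm", "payload": {"jaw": [0,0,0,0,0], "offset": [[0.039,-0.01,0.033],[0.04,-0.01,0.032],[0.042,-0.01,0.03],[0.043,-0.01,0.028],[0.044,-0.01,0.027]], "roll": [-0.042,-0.042,-0.042,-0.042,-0.042], "grip_force": 12}}

```text
t: 1.78
eef_pos: [0.3556, 0.3618, 0.2771]
ee_rot: [-1.571, 0.001, -1.798]
force: [0.8, 0.9, 0.6]
width: 0.0878
```

Request:
{"api": "move_arm", "payload": {"jaw": [0,0,0,0,0], "offset": [[0.045,0,0.024],[0.046,0,0.023],[0.047,0,0.021],[0.048,0,0.018],[0.048,0,0.017]], "roll": [-0.042,-0.042,-0.042,-0.043,-0.042]}}

```text
t: 2.4
eef_pos: [0.4238, 0.1151, 0.277]
ee_rot: [-1.57, 0.001, -1.587]
force: [0.9, 0.2, 0.3]
width: 0.0873
```

Request:
{"api": "move_arm", "payload": {"jaw": [0.3,0.3,0.3,0.3,0.3], "offset": [[0.049,0,0.015],[0.05,0,0.012],[0.05,0,0.01],[0,0,0],[0,0,0]], "roll": [-0.042,-0.042,-0.042,0,0]}}

```text
t: 3.02
eef_pos: [0.4642, -0.0316, 0.2766]
ee_rot: [-1.571, 0.0, -1.464]
force: [-0.2, 0.6, 0.0]
width: 0.0617
```

```bash
python3 - <<'E'
from h import *
p,y=pose(); print(p,y,YT,arm.get_state()["q"])
t=lidtcp(0); rows(line(p,y,t,YT,.05))
E
```

```text
[ 0.46415436 -0.03163027  0.27656858] -1.464121904005538 -1.4627963267948965 [ 3.56766184e-01 -2.71167531e-02 -3.46451119e-01 -1.60068342e-04
 -1.25135906e+00  1.32075482e+00]
[[0.0,0.048,0.0],[0.0,0.048,0.0],[0.0,0.048,0.0],[0.0,0.048,0.0],[0.0,0.048,0.001]] [np.float64(-0.0), np.float64(-0.001), np.float64(0.0), np.float64(-0.0), np.float64(-0.0)]
```

Request:
{"api": "move_arm", "payload": {"jaw": [0.3,0.3,0.3,0.3,0.3], "offset": [[0,0.05,0],[0,0.05,0],[0,0.05,0],[0,0.05,0],[0,0,0]], "roll": [0,0,0,0,0]}}

```text
t: 3.65
eef_pos: [0.4616, -0.0311, 0.0741]
ee_rot: [-1.578, -0.001, -1.461]
force: [-0.7, 0.7, 0.2]
width: 0.0613
```

```bash
python3 - <<'E'
from h import *
p,y=pose(); print(p)
t=lidtcp(0,153); P=np.array([p,t,t+[0,0,.019]]); a=[]
for c in ("side","top"):
    f=arm.grab_frame(c); q=proj(f,P); a.append(crop(f,P,q.mean(0),100,72,4,"pics/x.png"))
    print([(np.round(d["position"],4).tolist(),round(d["p"],2)) for d in arm.landmark_of(f,"tab_grip")[:2]])
cv2.imwrite("pics/both2.png",np.hstack(a))
E
```

```text
[ 0.4616127  -0.03108612  0.07414423]
[([0.4673, -0.035, 0.0587], 0.8)]
[]
```

View pics/both2.png

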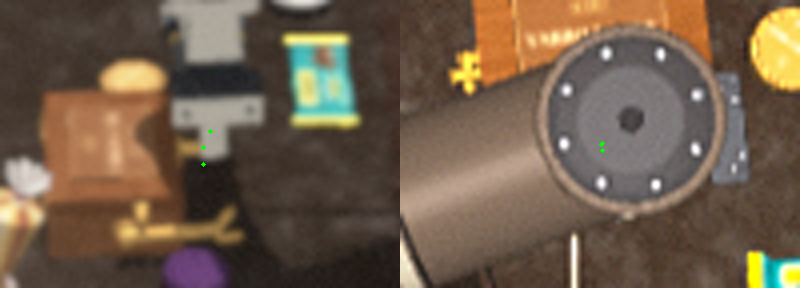

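Request:
{"api": "move_arm", "payload": {"jaw": [0.3,0.3,0.3,0.3,0.3], "offset": [[0,0.012,0.001],[0,0.012,0.001],[0,0.011,0.001],[0,0,0],[0,0,0]], "roll": [0,0,0,0,0]}}

```text
t: 4.47
eef_pos: [0.4672, -0.0313, 0.0414]
ee_rot: [-1.571, -0.0, -1.463]
force: [0.0, -0.2, 0.2]
width: 0.0613
```

Request:
{"api": "move_arm", "payload": {"jaw": [1,1,1,1,1], "offset": [[0,0,0],[0,0,0],[0,0,0],[0,0,0],[0,0,0]], "roll": [0,0,0,0,0]}}

```text
t: 5.1
eef_pos: [0.4672, -0.0312, 0.0416]
ee_rot: [-1.571, 0.0, -1.463]
force: [0.6, -0.4, -0.1]
width: 0.0169
```

Request:
{"api": "move_arm", "payload": {"jaw": [1,1], "offset": [[0,0,0],[0,0,0]], "roll": [0,0]}}

```text
t: 5.35
eef_pos: [0.4672, -0.0313, 0.0416]
ee_rot: [-1.571, -0.0, -1.463]
force: [0.6, -2.1, 0.9]
width: 0.0121
```

```bash
python3 - <<'E'
from h import *
p,y=pose(); print(p,lidtcp(0))
# offset from model to current TCP
off=p-lidtcp(0,154); print(off)
A=np.linspace(0,1.85,38)[1:]
for i,a in enumerate(A):
    pass
pe,ye=rows([(lidtcp(a,154)+[0,off[1],off[2]*(1)],y) for a in A])
print(pe)
E
```

```text
[ 0.46723491 -0.03127666  0.04157303] [ 0.46472612 -0.03183345  0.0366    ]
[0.00052044 0.00034122 0.00497303]
[[-0.0,-0.008,0.0],[-0.0,-0.007,0.001],[-0.0,-0.008,0.002],[-0.0,-0.007,0.001],[-0.0,-0.008,0.002]] [np.float64(-0.0), np.float64(-0.0), np.float64(-0.0), np.float64(-0.0), np.float64(-0.0)]
[[-0.0,-0.007,0.003],[-0.0,-0.007,0.003],[-0.0,-0.007,0.003],[-0.0,-0.007,0.004],[-0.0,-0.007,0.004]] [np.float64(-0.0), np.float64(-0.0), np.float64(-0.0), np.float64(-0.0), np.float64(-0.0)]
[[-0.0,-0.006,0.004],[-0.0,-0.006,0.004],[-0.0,-0.006,0.005],[-0.0,-0.006,0.005],[-0.0,-0.006,0.006]] [np.float64(-0.0), np.float64(-0.0), np.float64(-0.0), np.float64(-0.0), np.float64(-0.0)]
[[-0.0,-0.005,0.006],[-0.0,-0.005,0.006],[-0.0,-0.004,0.006],[-0.0,-0.005,0.006],[-0.0,-0.003,0.007]] [np.float64(-0.0), np.float64(-0.0), np.float64(-0.0), np.float64(-0.0), np.float64(-0.0)]
[[-0.0,-0.004,0.007],[-0.0,-0.003,0.007],[-0.0,-0.003,0.007],[-0.0,-0.003,0.007],[-0.0,-0.002,0.007]] [np.float64(-0.0), np.float64(-0.0), np.float64(-0.0), np.float64(-0.0), np.float64(-0.0)]
[[-0.0,-0.002,0.008],[-0.0,-0.001,0.008],[-0.0,-0.001,0.007],[-0.0,-0.001,0.008],[-0.0,-0.0,0.008]] [np.float64(-0.0), np.float64(-0.0), np.float64(-0.0), np.float64(-0.0), np.float64(-0.0)]
[[-0.0,-0.0,0.007],[-0.0,0.0,0.008],[-0.0,0.001,0.008],[-0.0,0.001,0.007],[-0.0,0.002,0.008]] [np.float64(-0.0), np.float64(-0.0), np.float64(-0.0), np.float64(-0.0), np.float64(-0.0)]
[[-0.0,0.002,0.007],[-0.0,0.002,0.008]] [np.float64(-0.0), np.float64(-0.0)]
[ 0.67103633 -0.00914122  0.17857303]
```

Request:
{"api": "move_arm", "payload": {"jaw": [1,1,1,1,1], "offset": [[0,-0.008,0],[0,-0.007,0.001],[0,-0.008,0.002],[0,-0.007,0.001],[0,-0.008,0.002]], "roll": [0,0,0,0,0]}}

```text
t: 5.98
eef_pos: [0.4738, -0.0305, 0.0803]
ee_rot: [-1.57, 0.0, -1.462]
force: [4.2, -3.8, -3.0]
width: 0.0117
```

Request:
{"api": "move_arm", "payload": {"jaw": [1,1,1,1,1], "offset": [[0,-0.007,0.003],[0,-0.007,0.003],[0,-0.007,0.003],[0,-0.007,0.004],[0,-0.007,0.004]], "roll": [0,0,0,0,0]}}

```text
t: 6.6
eef_pos: [0.4898, -0.0288, 0.1148]
ee_rot: [-1.572, -0.0, -1.463]
force: [-0.7, -1.4, -0.4]
width: 0.0116
```

```bash
python3 - <<'E'
from h import *
p,y=pose(); print(p,y,lidtcp(.5,154)+[0,0,.005],arm.get_state()["width"])
f=arm.grab_frame("side"); crop(f,[p],proj(f,p)[0],100,80,6,"pics/s3.png")
E
```

```text
[ 0.48979069 -0.0287534   0.11480837] -1.4627258496438436 [ 0.4897466  -0.02912068  0.11432978] 0.011589367586485095
```

View pics/s3.png

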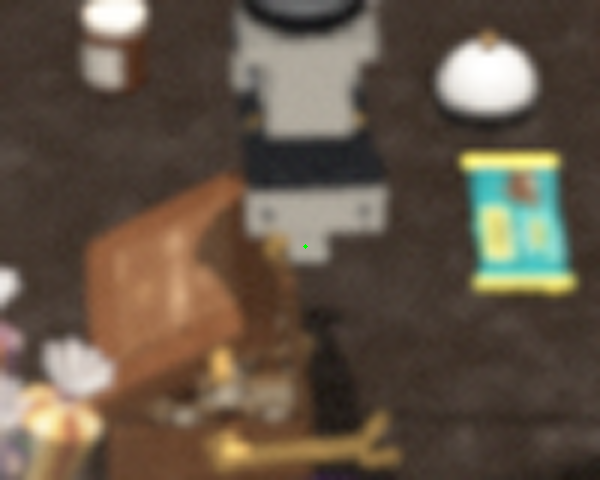

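Request:
{"api": "move_arm", "payload": {"jaw": [1,1,1,1,1], "offset": [[0,-0.006,0.004],[0,-0.006,0.004],[0,-0.006,0.005],[0,-0.006,0.005],[0,-0.006,0.006]], "roll": [0,0,0,0,0]}}

```text
t: 7.28
eef_pos: [0.5146, -0.026, 0.145]
ee_rot: [-1.57, 0.0, -1.463]
force: [0.9, -0.5, -2.9]
width: 0.0121
```

Request:
{"api": "move_arm", "payload": {"jaw": [1,1,1,1,1], "offset": [[0,-0.005,0.006],[0,-0.005,0.006],[0,-0.004,0.006],[0,-0.005,0.006],[0,-0.003,0.007]], "roll": [0,0,0,0,0]}}

```text
t: 7.9
eef_pos: [0.545, -0.0227, 0.1671]
ee_rot: [-1.571, 0.0, -1.463]
force: [-4.6, 1.4, 5.6]
width: 0.0119
```

Request:
{"api": "move_arm", "payload": {"jaw": [1,1,1,1,1], "offset": [[0,-0.004,0.007],[0,-0.003,0.007],[0,-0.003,0.007],[0,-0.003,0.007],[0,-0.002,0.007]], "roll": [0,0,0,0,0]}}

```text
t: 8.52
eef_pos: [0.58, -0.0188, 0.1814]
ee_rot: [-1.571, 0.0, -1.463]
force: [-1.0, 2.1, -3.5]
width: 0.0116
```

Request:
{"api": "move_arm", "payload": {"jaw": [1,1,1,1,1], "offset": [[0,-0.002,0.008],[0,-0.001,0.008],[0,-0.001,0.007],[0,-0.001,0.008],[0,0,0.008]], "roll": [0,0,0,0,0]}}

```text
t: 9.15
eef_pos: [0.6191, -0.0145, 0.1868]
ee_rot: [-1.57, 0.0, -1.462]
force: [-1.0, 4.5, 0.9]
width: 0.0117
```

```bash
python3 - <<'E'
from h import *
p,y=pose(); print(p,y,lidtcp(1.5,154)+[0,0,.005],arm.get_state()["width"])
f=arm.grab_frame("side"); crop(f,[p],proj(f,p)[0],100,80,6,"pics/s4.png")
rows([(lidtcp(a,154)+[0,0.0003,.005],y) for a in np.arange(1.55,1.88,.05)])
E
```

```text
[ 0.61906246 -0.01448122  0.18676665] -1.4624461471012062 [ 0.6179123  -0.01522472  0.18685086] 0.011689088699404908
[[0.0,-0.0,0.006],[0.0,0.0,0.007],[0.0,0.001,0.008],[0.0,0.002,0.008],[0.0,0.001,0.007]] [np.float64(0.0), np.float64(0.0), np.float64(0.0), np.float64(0.0), np.float64(0.0)]
[[0.0,0.002,0.008],[0.0,0.003,0.007]] [np.float64(0.0), np.float64(0.0)]
```

View pics/s4.png

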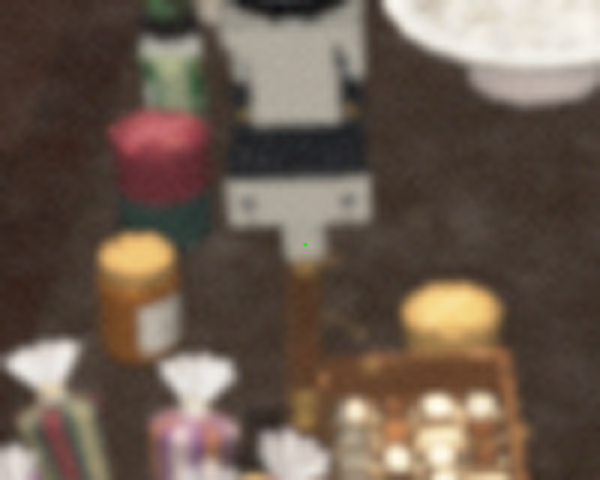

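Request:
{"api": "move_arm", "payload": {"jaw": [1,1,1,1,1], "offset": [[0,0,0.006],[0,0,0.007],[0,0.001,0.008],[0,0.001,0.008],[0,0.001,0.007]], "roll": [0,0,0,0,0]}}

```text
t: 9.82
eef_pos: [0.6542, -0.0106, 0.183]
ee_rot: [-1.572, 0.0, -1.463]
force: [-2.1, 4.6, -2.4]
width: 0.0119
```

Request:
{"api": "move_arm", "payload": {"jaw": [1,1,1,1], "offset": [[0,0.002,0.006],[0,0.002,0.006],[0,0.001,0.003],[0,0,0]], "roll": [0,0,0,0]}}

```text
t: 10.32
eef_pos: [0.6682, -0.0091, 0.179]
ee_rot: [-1.573, 0.0, -1.462]
force: [-7.2, 5.9, 5.6]
width: 0.0122
```

Request:
{"api": "move_arm", "payload": {"jaw": [0.6,0.6,0.6,0.6,0.6], "offset": [[0,0,0],[0,0,0],[0,-0.02,0],[0,-0.04,0],[0,-0.05,0]], "roll": [0,0,0,0,0]}}

```text
t: 10.95
eef_pos: [0.6688, -0.0099, 0.2888]
ee_rot: [-1.573, -0.001, -1.463]
force: [1.3, 0.5, -0.2]
width: 0.0351
```

```bash
python3 - <<'E'
from h import *
p,y=pose(); print(p,arm.get_state()["force"],arm.get_state()["width"])
s=W(staypt(78,.1))[0]; t=s+[0,0,.1]
P=W([staypt(78,.1),staypt(91.4,.1),[-8,100,30],lidpt(88,9,1.83)+[0,101,0],lidpt(153,9,1.83)])
a=[]
for c in ("side","top"):
    f=arm.grab_frame(c); a.append(crop(f,[],proj(f,P).mean(0),100,100,4,"pics/x.png"))
    for n in ["stay_axle","stay_grip","fork_seat","stud_mid","tab_grip"]:
        print(n,[(np.round(d["position"],4).tolist(),round(d["p"],2)) for d in arm.landmark_of(f,n)[:2]])
cv2.imwrite("pics/both5.png",np.hstack(a)); print(P)
E
```

```text
[ 0.66876664 -0.00993899  0.28876601] [ 1.27296994  0.46022583 -0.23393165] 0.035110852991699346
stay_axle [([0.5397, 0.0776, 0.0298], 0.69)]
stay_grip [([0.4565, 0.0671, 0.0322], 0.64), ([0.5492, -0.024, 0.0006], 0.33)]
fork_seat [([0.4446, 0.0658, 0.0325], 0.56)]
stud_mid [([0.6407, 0.0877, 0.1314], 0.59)]
tab_grip [([0.6696, -0.0111, 0.1938], 0.58)]
stay_axle [([0.5331, 0.078, 0.0293], 0.8), ([0.5386, 0.4145, 0.0001], 0.37)]
stay_grip [([0.4413, 0.0664, 0.0337], 0.73), ([0.4589, 0.0684, 0.03], 0.66)]
fork_seat [([0.4412, 0.0674, 0.0342], 0.48)]
stud_mid [([0.6405, 0.0888, 0.1235], 0.92)]
tab_grip [([0.6661, -0.0089, 0.1895], 0.89)]
[[ 0.45860945  0.06808942  0.03778701]
 [ 0.44535408  0.06665224  0.03912477]
 [ 0.53576759  0.07645505  0.03      ]
 [ 0.64000301  0.0887623   0.12935351]
 [ 0.66745296 -0.00985343  0.19218214]]
```

View pics/both5.png

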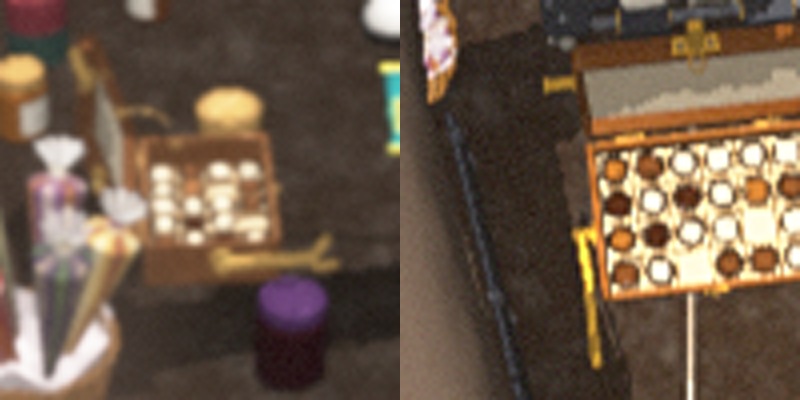

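```bash
cat >> h.py <<'E'
def staytcp(a,r=78,dz=-.010): return W(staypt(r,a))[0]+[0,0,dz]
E
python3 - <<'E'
from h import *
p,y=pose(); t=staytcp(.04); print(t); u=t.copy(); u[2]=.14
rows(line(p,y,u,YT,.058))
E
```

```text
[0.45828408 0.06805414 0.02311917]
[[-0.02,0.03,-0.04],[-0.02,0.029,-0.04],[-0.02,0.03,-0.041],[-0.02,0.029,-0.04],[-0.02,0.03,-0.04]] [np.float64(0.0), np.float64(0.0), np.float64(0.0), np.float64(0.0), np.float64(0.0)]
```

Request:
{"api": "move_arm", "payload": {"jaw": [0.5,0.5,0.5,0.5,0.5], "offset": [[-0.02,0,-0.04],[-0.02,0.01,-0.04],[-0.02,0.04,-0.041],[-0.02,0.048,-0.04],[-0.02,0.05,-0.04]], "roll": [0,0,0,0,0]}}

```text
t: 12.18
eef_pos: [0.462, 0.0669, 0.1453]
ee_rot: [-1.57, 0.001, -1.463]
force: [-0.1, 1.0, -1.0]
width: 0.0437
```

Request:
{"api": "move_arm", "payload": {"jaw": [0.5,0.5], "offset": [[0,0,0],[0,0,0]], "roll": [0,0]}}

```text
t: 12.42
eef_pos: [0.4641, 0.0671, 0.1469]
ee_rot: [-1.569, -0.0, -1.461]
force: [-0.1, 0.3, 1.3]
width: 0.0439
```

```bash
python3 - <<'E'
from h import *
p,y=pose(); t=staytcp(.04); print(p,t)
rows(line(p,y,t,YT,.035))
P=np.array([p,t,t+[0,0,.01]]); a=[]
for c in ("side","top"):
    f=arm.grab_frame(c); q=proj(f,P); a.append(crop(f,P,q.mean(0),100,100,4,"pics/x.png"))
cv2.imwrite("pics/both6.png",np.hstack(a))
E
```

```text
[0.46407134 0.06709946 0.14689542] [0.45828408 0.06805414 0.02311917]
[[-0.0,0.031,-0.001],[-0.001,0.031,-0.002],[-0.0,0.031,-0.001],[-0.001,0.031,-0.002]] [np.float64(0.0), np.float64(0.001), np.float64(0.0), np.float64(0.0)]
```

View pics/both6.png

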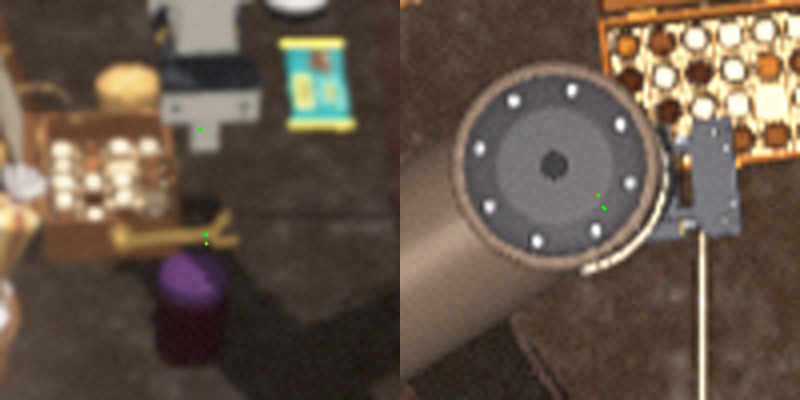

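Request:
{"api": "move_arm", "payload": {"jaw": [0.5,0.5,0.5,0.5], "offset": [[-0.001,0.03,0],[-0.001,0.03,-0.001],[0,0.03,-0.001],[0,0,0]], "roll": [0,0,0,0]}}

```text
t: 13.02
eef_pos: [0.4608, 0.0678, 0.0551]
ee_rot: [-1.574, -0.001, -1.464]
force: [-0.1, -0.5, 0.6]
width: 0.0441
```

```bash
python3 - <<'E'
from h import *
p,y=pose(); t=staytcp(.04); print(p,t,arm.get_state()["force"])
P=np.array([p,t,t+[0,0,.01]]); a=[]
for c in ("side",):
    f=arm.grab_frame(c); q=proj(f,P); a.append(crop(f,[],q.mean(0),80,80,6,"pics/s7.png"))
E
```

```text
[0.46082682 0.06776407 0.0551428 ] [0.45828408 0.06805414 0.02311917] [-0.13792343 -0.49700129  0.60168048]
```

View pics/s7.png

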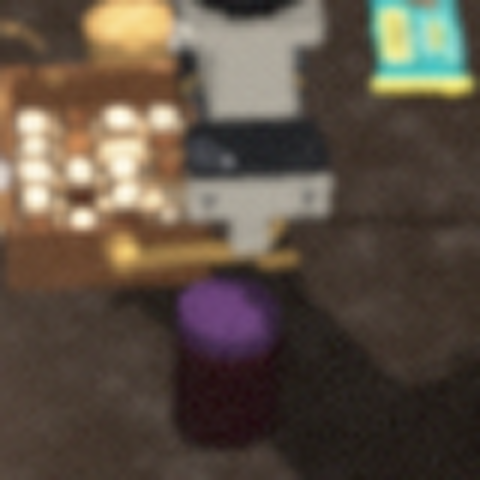

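Request:
{"api": "move_arm", "payload": {"jaw": [0.5,0.5,0.5,0.5,0.5], "offset": [[0,0.012,0],[0,0.012,0],[0,0.006,0],[0,0,0],[0,0,0]], "roll": [0,0,0,0,0]}}

```text
t: 13.7
eef_pos: [0.4612, 0.0685, 0.0264]
ee_rot: [-1.571, 0.0, -1.462]
force: [-0.1, -0.9, -0.6]
width: 0.0438
```

Request:
{"api": "move_arm", "payload": {"jaw": [1,1,1,1,1], "offset": [[0,0,0],[0,0,0],[0,0,0],[0,0,0],[0,0,0]], "roll": [0,0,0,0,0]}}

```text
t: 14.32
eef_pos: [0.4611, 0.0686, 0.0263]
ee_rot: [-1.571, 0.0, -1.463]
force: [-0.9, 1.6, -0.1]
width: 0.0077
```

```bash
python3 - <<'E'
from h import *
p,y=pose(); s=arm.get_state(); print(p,s["force"],s["width"]); t=staytcp(.04,75); print(t)
off=p-t; print(off)
for n,A in (("a",np.linspace(.04,1.95,36)[1:]),): print(rows([(staytcp(a,75)+[0,off[1],off[2]],y) for a in A]))
E
```

```text
[0.46107961 0.06859625 0.026261  ] [-0.93571234  1.64517547 -0.12024795] 0.0077112147062859526
[0.46126421 0.06837725 0.0229992 ]
[-0.0001846   0.00021901  0.0032618 ]
[[0.0,-0.004,0.0],[0.0,-0.004,0.001],[0.0,-0.004,0.001],[0.0,-0.004,0.001],[0.0,-0.004,0.001]] [np.float64(-0.0), np.float64(-0.0), np.float64(-0.0), np.float64(-0.0), np.float64(-0.0)]
[[0.0,-0.004,0.001],[0.0,-0.004,0.002],[0.0,-0.003,0.001],[0.0,-0.004,0.002],[0.0,-0.003,0.003]] [np.float64(-0.0), np.float64(-0.0), np.float64(-0.0), np.float64(-0.0), np.float64(-0.0)]
[[0.0,-0.004,0.002],[0.0,-0.003,0.003],[0.0,-0.003,0.002],[0.0,-0.003,0.003],[0.0,-0.003,0.003]] [np.float64(-0.0), np.float64(-0.0), np.float64(-0.0), np.float64(-0.0), np.float64(-0.0)]
[[0.0,-0.002,0.003],[0.0,-0.003,0.004],[0.0,-0.002,0.003],[0.0,-0.002,0.004],[0.0,-0.002,0.003]] [np.float64(-0.0), np.float64(-0.0), np.float64(-0.0), np.float64(-0.0), np.float64(-0.0)]
[[0.0,-0.002,0.004],[0.0,-0.001,0.004],[0.0,-0.001,0.004],[0.0,-0.001,0.004],[0.0,-0.001,0.004]] [np.float64(-0.0), np.float64(-0.0), np.float64(-0.0), np.float64(-0.0), np.float64(-0.0)]
[[0.0,-0.001,0.004],[0.0,0.0,0.004],[0.0,-0.0,0.004],[0.0,0.0,0.004],[0.0,0.0,0.004]] [np.float64(-0.0), np.float64(-0.0), np.float64(-0.0), np.float64(-0.0), np.float64(-0.0)]
[[0.0,0.001,0.004],[0.0,0.001,0.004],[0.0,0.001,0.004],[0.0,0.001,0.004],[0.0,0.001,0.004]] [np.float64(-0.0), np.float64(-0.0), np.float64(-0.0), np.float64(-0.0), np.float64(-0.0)]
(array([0.56347625, 0.07972858, 0.093261  ]), np.float64(-1.4625039925573073))
```

Request:
{"api": "move_arm", "payload": {"jaw": [1,1,1,1,1], "offset": [[0,-0.004,0],[0,-0.004,0.001],[0,-0.004,0.001],[0,-0.004,0.001],[0,-0.004,0.001]], "roll": [0,0,0,0,0]}}

```text
t: 14.95
eef_pos: [0.4652, 0.069, 0.0466]
ee_rot: [-1.571, 0.0, -1.463]
force: [-1.1, 3.9, -1.6]
width: 0.0075
```

Request:
{"api": "move_arm", "payload": {"jaw": [1,1,1,1,1], "offset": [[0,-0.004,0.001],[0,-0.004,0.002],[0,-0.003,0.001],[0,-0.004,0.002],[0,-0.003,0.003]], "roll": [0,0,0,0,0]}}

```text
t: 15.58
eef_pos: [0.4736, 0.0698, 0.0643]
ee_rot: [-1.572, 0.0, -1.463]
force: [-2.8, 6.0, -1.0]
width: 0.0081
```

Request:
{"api": "move_arm", "payload": {"jaw": [1,1,1,1,1], "offset": [[0,-0.004,0.002],[0,-0.003,0.003],[0,-0.003,0.002],[0,-0.003,0.003],[0,-0.003,0.003]], "roll": [0,0,0,0,0]}}

```text
t: 16.2
eef_pos: [0.4871, 0.0713, 0.0804]
ee_rot: [-1.571, 0.0, -1.463]
force: [0.2, 5.0, -4.9]
width: 0.0075
```

```bash
python3 - <<'E'
from h import *
p,y=pose(); s=arm.get_state(); print(p,s["force"],s["width"]); t=staytcp(.86,75)+[0,0,.0033]; print(t)
f=arm.grab_frame("side"); crop(f,[],proj(f,p)[0],80,80,6,"pics/s8.png")
E
```

```text
[0.48712585 0.07130911 0.08037342] [ 0.23711057  4.97565678 -4.88141495] 0.007505572200428788
[0.48711988 0.07118057 0.08013819]
```

View pics/s8.png

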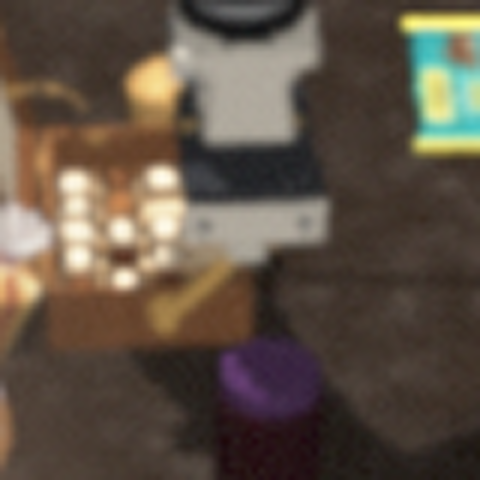

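Request:
{"api": "move_arm", "payload": {"jaw": [1,1,1,1,1], "offset": [[0,-0.002,0.003],[0,-0.003,0.004],[0,-0.002,0.003],[0,-0.002,0.004],[0,-0.002,0.003]], "roll": [0,0,0,0,0]}}

```text
t: 16.88
eef_pos: [0.5035, 0.0731, 0.0911]
ee_rot: [-1.572, 0.0, -1.463]
force: [-0.6, 4.1, -5.7]
width: 0.0079
```

Request:
{"api": "move_arm", "payload": {"jaw": [1,1,1,1,1], "offset": [[0,-0.002,0.004],[0,-0.001,0.004],[0,-0.001,0.004],[0,-0.001,0.004],[0,-0.001,0.004]], "roll": [0,0,0,0,0]}}

```text
t: 17.5
eef_pos: [0.5233, 0.0752, 0.0973]
ee_rot: [-1.572, 0.0, -1.463]
force: [-1.4, 5.2, -1.1]
width: 0.0078
```

Request:
{"api": "move_arm", "payload": {"jaw": [1,1,1,1,1], "offset": [[0,-0.001,0.004],[0,0,0.004],[0,0,0.004],[0,0,0.004],[0,0,0.004]], "roll": [0,0,0,0,0]}}

```text
t: 18.12
eef_pos: [0.5436, 0.0774, 0.0985]
ee_rot: [-1.571, 0.0, -1.463]
force: [-2.1, 4.9, -0.8]
width: 0.0079
```

Request:
{"api": "move_arm", "payload": {"jaw": [1,1,1,1], "offset": [[0,0.001,0.004],[0,0.001,0.004],[0,0.001,0.004],[0,0,0]], "roll": [0,0,0,0]}}

```text
t: 18.62
eef_pos: [0.5569, 0.079, 0.0962]
ee_rot: [-1.569, 0.0, -1.462]
force: [-0.5, 5.0, 4.7]
width: 0.0077
```

```bash
python3 - <<'E'
from h import *
p,y=pose(); s=arm.get_state(); print(p,s["force"],s["width"]); 
for a in (1.8,1.85,1.9,1.95): print(a,staytcp(a,75)+[0,0,.0033])
f=arm.grab_frame("side"); crop(f,[],proj(f,p)[0],80,80,6,"pics/s9.png")
E
```

```text
[0.55693607 0.07901717 0.09615792] [-0.54995267  5.00546735  4.72862597] 0.007723444560910608
1.8 [0.55270847 0.07829181 0.09633857]
1.85 [0.55631644 0.07868299 0.09539564]
1.9 [0.55987304 0.0790686  0.09427251]
1.95 [0.5633694  0.07944768 0.09297198]
```

View pics/s9.png

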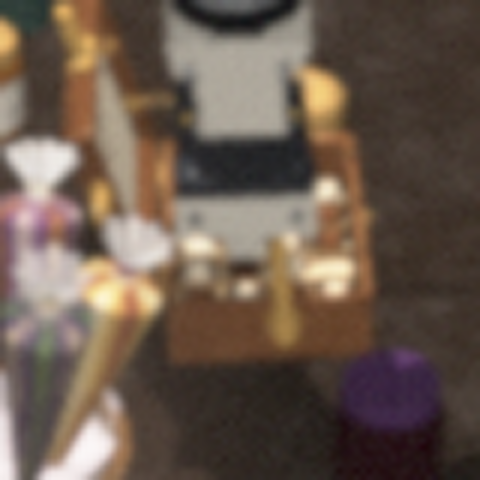

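Request:
{"api": "move_arm", "payload": {"jaw": [1,1,1,1], "offset": [[0,0.001,0.004],[0,0.001,0.004],[0,0.001,0.003],[0,0,0]], "roll": [0,0,0,0]}}

```text
t: 19.18
eef_pos: [0.5677, 0.0802, 0.0927]
ee_rot: [-1.569, 0.0, -1.462]
force: [1.0, 5.0, 4.9]
width: 0.0077
```

Request:
{"api": "move_arm", "payload": {"jaw": [1,1,1], "offset": [[0,0.001,0.004],[0,0.001,0.003],[0,0,0]], "roll": [0,0,0]}}

```text
t: 19.55
eef_pos: [0.5741, 0.0808, 0.0901]
ee_rot: [-1.57, 0.0, -1.462]
force: [0.6, 5.8, 3.4]
width: 0.0079
```

```bash
python3 - <<'E'
from h import *
p,y=pose(); s=arm.get_state(); print(p,s["force"],s["width"]); 
f=arm.grab_frame("side"); 
for a in (1.5,1.7,1.88): print(a, proj(f,W([staypt(0,a),staypt(60,a)])))
o=crop(f,W([staypt(0,1.88),staypt(60,1.88),staypt(60,1.6)]),proj(f,p)[0],80,80,6,"pics/s10.png")
E
```

```text
[0.5740597  0.08084284 0.09014855] [0.58597356 5.82562122 3.37110208] 0.007885834798345146
1.5 [[254.75578175 216.72663428]
 [255.59903655 203.29810943]]
1.7 [[254.75578175 216.72663428]
 [252.23498155 203.52141632]]
1.88 [[254.75578175 216.72663428]
 [249.2922486  204.1825537 ]]
```

View pics/s10.png

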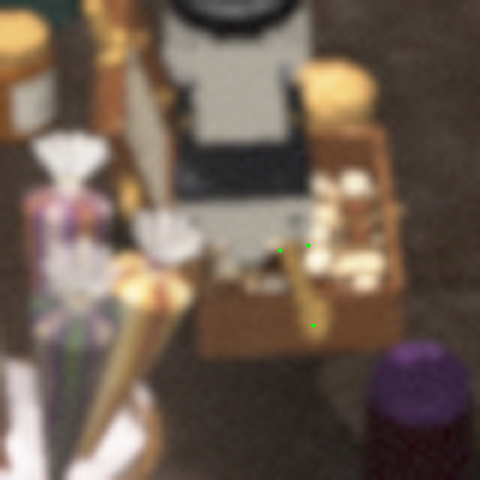

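Request:
{"api": "move_arm", "payload": {"jaw": [1,1,1], "offset": [[0,0.001,0.003],[0,0.001,0.003],[0,0,0]], "roll": [0,0,0]}}

```text
t: 19.98
eef_pos: [0.5794, 0.0814, 0.0876]
ee_rot: [-1.572, -0.0, -1.463]
force: [-0.6, 6.5, 1.2]
width: 0.0076
```

Request:
{"api": "move_arm", "payload": {"jaw": [1,1,1], "offset": [[0,0.001,0.003],[0,0.001,0.003],[0,0,0]], "roll": [0,0,0]}}

```text
t: 20.35
eef_pos: [0.5824, 0.0815, 0.0855]
ee_rot: [-1.577, -0.001, -1.463]
force: [-12.5, 7.9, 11.3]
width: 0.0077
```

```bash
python3 - <<'E'
from h import *
p,y=pose(); s=arm.get_state(); print(p,s["force"],s["width"]); 
f=arm.grab_frame("side"); 
o=crop(f,W([staypt(0,1.88),staypt(60,1.88),staypt(60,1.6)]),proj(f,p)[0],60,60,8,"pics/s11.png")
E
```

```text
[0.58243831 0.08147292 0.08553373] [-12.5319625    7.92973233  11.26872227] 0.007723182451776294
```

View pics/s11.png

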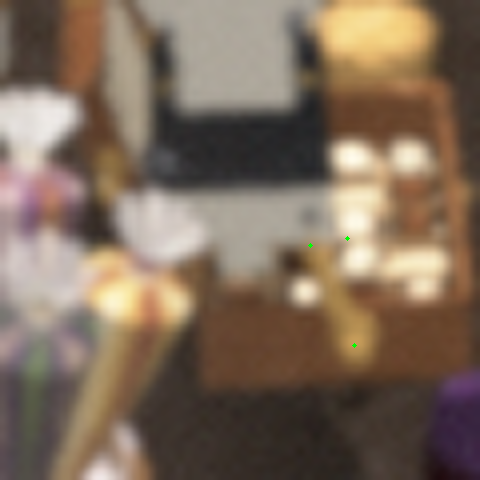

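Request:
{"api": "move_arm", "payload": {"jaw": [0.5,0.5,0.5,0.5,0.5], "offset": [[0,0,0],[0,0,0],[0,0,0],[0,-0.03,-0.002],[0,-0.05,-0.002]], "roll": [0,0,0,0,0]}}

```text
t: 21.02
eef_pos: [0.5801, 0.0807, 0.1652]
ee_rot: [-1.575, -0.002, -1.463]
force: [0.4, -0.4, 0.6]
width: 0.0432
```

Request:
{"api": "move_arm", "payload": {"jaw": [0.5,0.5,0.5], "offset": [[0,-0.05,0],[0,-0.05,0],[0,0,0]], "roll": [0,0,0]}}

```text
t: 21.4
eef_pos: [0.5835, 0.0817, 0.271]
ee_rot: [-1.563, 0.001, -1.463]
force: [-0.2, -0.7, -1.1]
width: 0.0439
```

```bash
python3 - <<'E'
from h import *
p,y=pose(); s=arm.get_state(); print(p,s["force"],s["width"]); 
P=W([staypt(0,1.88),staypt(60,1.88),staypt(91.4,1.88),staypt(91.4,1.75),lidpt(88,9,1.83)+[0,101,0]]);a=[]
print(P)
for c in ("side","top"):
    f=arm.grab_frame(c); a.append(crop(f,P if c=="side" else [],proj(f,P).mean(0),66,80,6,"pics/x.png"))
    for n in ["stay_grip","fork_seat","stud_mid","tab_grip"]:
        print(n,[(np.round(d["position"],4).tolist(),round(d["p"],2)) for d in arm.landmark_of(f,n)[:2]])
cv2.imwrite("pics/both12.png",np.hstack(a))
E
```

```text
[0.58349147 0.08169728 0.27097265] [-0.21976925 -0.71617462 -1.0567207 ] 0.04393076551699728
[[0.53576759 0.07645505 0.03      ]
 [0.55391923 0.07842308 0.08715457]
 [0.56341858 0.07945302 0.11706546]
 [0.55196436 0.07821113 0.11993632]
 [0.64000301 0.0887623  0.12935351]]
stay_grip [([0.5586, 0.078, 0.101], 0.51)]
fork_seat [([0.5626, 0.0785, 0.1171], 0.44)]
stud_mid [([0.6405, 0.088, 0.1303], 0.81)]
tab_grip [([0.6701, -0.0097, 0.1925], 0.89), ([0.3518, -0.2304, 0.0018], 0.53)]
stay_grip [([0.5608, 0.0822, 0.0999], 0.49)]
fork_seat [([0.5596, 0.083, 0.1202], 0.52)]
stud_mid []
tab_grip [([0.6659, -0.008, 0.1929], 0.79)]
```

View pics/both12.png

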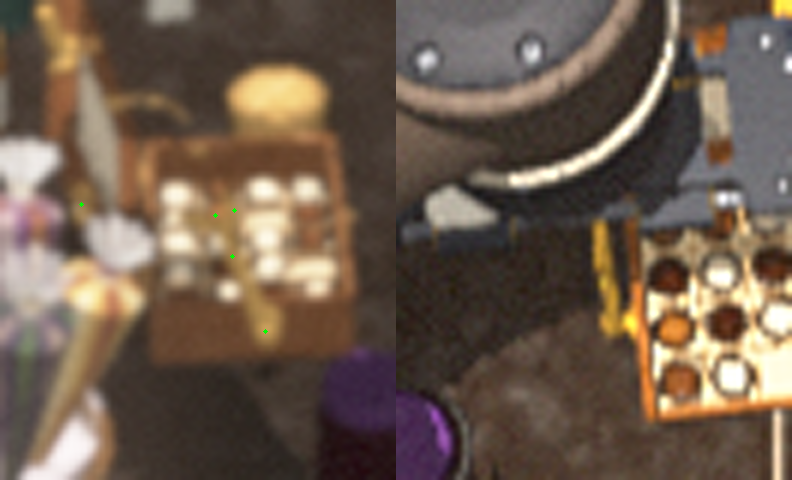

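```bash
python3 - <<'E'
from h import *
p,y=pose(); t=np.array([.6680,-.0095,.285]); rows(line(p,y,t,YT))
E
```

```text
[[0.033,-0.006,0.025],[0.034,-0.007,0.026],[0.033,-0.006,0.025]] [np.float64(0.0), np.float64(0.0), np.float64(0.0)]
```

Request:
{"api": "move_arm", "payload": {"jaw": [0.5,0.5,0.5,0.5,0.5], "offset": [[0.033,-0.006,0.025],[0.034,-0.007,0.026],[0.033,-0.006,0.025],[0,0,0],[0,0,0]], "roll": [0,0,0,0,0]}}

```text
t: 22.52
eef_pos: [0.6675, -0.0098, 0.2846]
ee_rot: [-1.572, 0.0, -1.463]
force: [-0.6, 0.2, 0.4]
width: 0.0438
```

```bash
python3 - <<'E'
from h import *
p,y=pose(); print(p); t=np.array([.6680,-.0095,.184]); rows(line(p,y,t,YT,.03))
E
```

```text
[ 0.66745561 -0.00979702  0.28455161]
[[-0.0,0.025,0.0],[-0.0,0.025,0.0],[-0.0,0.025,0.0],[-0.0,0.026,0.001]] [np.float64(-0.0), np.float64(-0.0), np.float64(-0.0), np.float64(-0.0)]
```

Request:
{"api": "move_arm", "payload": {"jaw": [0.5,0.5,0.5,0.5,0.5], "offset": [[0,0.035,0],[0,0.035,0],[0,0.018,0],[0,0.014,0.001],[0,0,0]], "roll": [0,0,0,0,0]}}

```text
t: 23.15
eef_pos: [0.6685, -0.0094, 0.1829]
ee_rot: [-1.572, -0.0, -1.462]
force: [-0.5, 0.1, -0.2]
width: 0.0437
```

Request:
{"api": "move_arm", "payload": {"jaw": [1,1,1,1,1], "offset": [[0,0,0],[0,0,0],[0,0,0],[0,0,0],[0,0,0]], "roll": [0,0,0,0,0], "grip_force": 15}}

```text
t: 23.78
eef_pos: [0.6689, -0.0089, 0.1837]
ee_rot: [-1.57, 0.001, -1.462]
force: [-1.1, 4.7, 3.0]
width: 0.0118
```

```bash
python3 - <<'E'
from h import *
p,y=pose(); s=arm.get_state(); print(p,s["force"],s["width"]); t=lidtcp(1.83,154); off=p-t; print(off)
A=np.linspace(1.83,.83,26)[1:]
print(rows([(lidtcp(a,154)+[0,off[1],off[2]],y) for a in A]))
for a in (1.2,1.0,.95,.9,.85,.83): print(a,lidtcp(a,154)+[0,off[1],off[2]])
for a in (1.1,1,.9,.85): print(a,lidpt(88,9,a),staypt(91.4,1.88),staypt(91.4,1.82))
f=arm.grab_frame("side"); crop(f,[],proj(f,p)[0],80,80,6,"pics/s13.png")
E
```

```text
[ 0.6688542  -0.00893657  0.18366758] [-1.10209188  4.67891539  3.01086697] 0.011833059770079153
[0.00114642 0.00088923 0.00951884]
[[-0.0,-0.002,-0.007],[-0.0,-0.001,-0.006],[-0.0,-0.002,-0.006],[-0.0,-0.001,-0.006],[-0.0,-0.001,-0.006]] [np.float64(-0.0), np.float64(-0.0), np.float64(-0.0), np.float64(-0.0), np.float64(-0.0)]
[[-0.0,-0.0,-0.006],[-0.0,-0.001,-0.007],[-0.0,0.0,-0.006],[-0.0,0.0,-0.006],[-0.0,0.001,-0.006]] [np.float64(-0.0), np.float64(-0.0), np.float64(-0.0), np.float64(-0.0), np.float64(-0.0)]
[[-0.0,0.0,-0.006],[-0.0,0.001,-0.006],[-0.0,0.001,-0.006],[-0.0,0.002,-0.006],[-0.0,0.001,-0.006]] [np.float64(-0.0), np.float64(-0.0), np.float64(-0.0), np.float64(-0.0), np.float64(-0.0)]
[[-0.0,0.002,-0.006],[-0.0,0.002,-0.006],[-0.0,0.003,-0.006],[-0.0,0.002,-0.005],[-0.0,0.003,-0.006]] [np.float64(-0.0), np.float64(-0.0), np.float64(-0.0), np.float64(-0.0), np.float64(-0.0)]
[[-0.0,0.003,-0.005],[-0.0,0.003,-0.006],[-0.0,0.003,-0.005],[-0.0,0.004,-0.005],[-0.0,0.004,-0.005]] [np.float64(-0.0), np.float64(-0.0), np.float64(-0.0), np.float64(-0.0), np.float64(-0.0)]
(array([ 0.52271932, -0.02486125,  0.15666758]), np.float64(-1.4622520981470686))
1.2 [ 0.57267872 -0.01923979  0.18391408]
1.0 [ 0.54462456 -0.02228148  0.17156809]
0.95 [ 0.53803802 -0.0229956   0.16761997]
0.9 [ 0.53165588 -0.02368757  0.16334567]
0.85 [ 0.52549411 -0.02435564  0.15875587]
0.83 [ 0.52309457 -0.0246158   0.15683415]
1.1 [ 33.80440756   0.         129.10861278] [ 19.81303563 100.         117.06546416] [ 14.54219313 100.         118.57657438]
1 [ 25.72663595   0.         125.51216742] [ 19.81303563 100.         117.06546416] [ 14.54219313 100.         118.57657438]
0.9 [ 18.04826498   0.         121.12725776] [ 19.81303563 100.         117.06546416] [ 14.54219313 100.         118.57657438]
0.85 [ 14.38300681   0.         118.65252397] [ 19.81303563 100.         117.06546416] [ 14.54219313 100.         118.57657438]
```

View pics/s13.png

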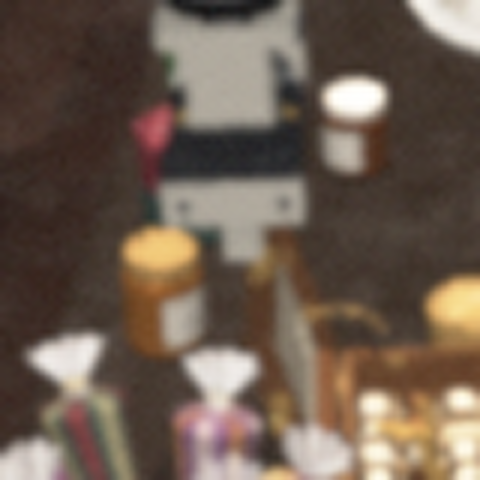

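Request:
{"api": "move_arm", "payload": {"jaw": [1,1,1,1,1], "offset": [[0,-0.001,-0.007],[0,-0.001,-0.006],[0,-0.001,-0.006],[0,0,-0.006],[0,0,-0.006]], "roll": [0,0,0,0,0]}}

```text
t: 24.45
eef_pos: [0.641, -0.012, 0.1893]
ee_rot: [-1.563, 0.0, -1.461]
force: [1.9, 6.0, 12.5]
width: 0.0114
```

Request:
{"api": "move_arm", "payload": {"jaw": [1,1,1,1,1], "offset": [[0,0,-0.006],[0,0,-0.007],[0,0,-0.006],[0,0,-0.006],[0,0.001,-0.006]], "roll": [0,0,0,0,0]}}

```text
t: 25.08
eef_pos: [0.6098, -0.0155, 0.1887]
ee_rot: [-1.563, 0.0, -1.461]
force: [-0.7, 6.0, 15.5]
width: 0.0117
```

```bash
python3 - <<'E'
from h import *
p,y=pose(); s=arm.get_state(); print(p,s["force"],s["width"]); 
for a in (1.4,1.43,1.46): print(a,lidtcp(a,154))
f=arm.grab_frame("side"); crop(f,W([lidpt(153,9,1.43),lidpt(88,9,1.43)+[0,101,0]]),proj(f,p)[0]+[0,15],80,80,6,"pics/s14.png")
E
```

```text
[ 0.60978919 -0.01551686  0.18866812] [-0.69870067  6.04537183 15.46906893] 0.011696224869334314
1.4 [ 0.60261215 -0.01688359  0.18088896]
1.43 [ 0.60719108 -0.01638713  0.18133909]
1.46 [ 0.61178137 -0.01588945  0.18165086]
```

View pics/s14.png

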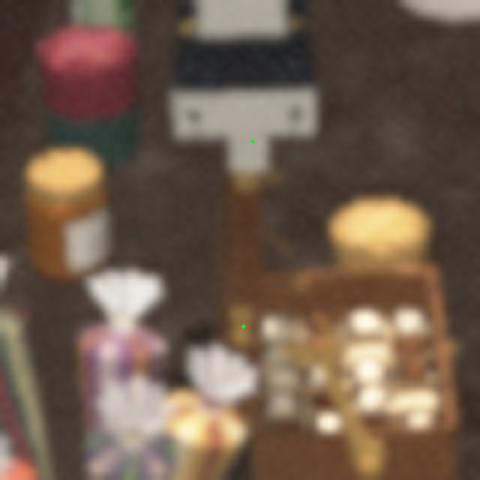

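```bash
python3 - <<'E'
from h import *
p,y=pose(); 
A=np.linspace(1.45,.85,16)[1:]
rows([(lidtcp(a,154)+[0,.0005,.0085],y) for a in A])
E
```

```text
[[0.0,-0.001,-0.005],[0.0,0.001,-0.006],[0.0,0.001,-0.006],[0.0,0.001,-0.006],[0.0,0.001,-0.006]] [np.float64(-0.0), np.float64(-0.0), np.float64(-0.0), np.float64(-0.0), np.float64(-0.0)]
[[0.0,0.002,-0.006],[-0.0,0.002,-0.006],[-0.0,0.002,-0.006],[-0.0,0.003,-0.005],[-0.0,0.002,-0.006]] [np.float64(-0.0), np.float64(-0.0), np.float64(-0.0), np.float64(-0.0), np.float64(-0.0)]
[[-0.0,0.003,-0.005],[-0.0,0.003,-0.006],[-0.0,0.004,-0.005],[-0.0,0.003,-0.005],[-0.0,0.004,-0.005]] [np.float64(-0.0), np.float64(-0.0), np.float64(-0.0), np.float64(-0.0), np.float64(-0.0)]
```

Request:
{"api": "move_arm", "payload": {"jaw": [1,1,1,1,1], "offset": [[0,-0.001,-0.005],[0,0,-0.006],[0,0.001,-0.006],[0,0.001,-0.006],[0,0.001,-0.006]], "roll": [0,0,0,0,0]}}

```text
t: 25.75
eef_pos: [0.5779, -0.0191, 0.1829]
ee_rot: [-1.571, 0.001, -1.463]
force: [1.3, 5.6, -0.6]
width: 0.0118
```

Request:
{"api": "move_arm", "payload": {"jaw": [1,1,1], "offset": [[0,0.002,-0.006],[0,0.002,-0.006],[0,0,0]], "roll": [0,0,0]}}

```text
t: 26.12
eef_pos: [0.5654, -0.0205, 0.1788]
ee_rot: [-1.572, 0.001, -1.463]
force: [-1.5, 5.8, 0.7]
width: 0.0119
```

```bash
python3 - <<'E'
from h import *
p,y=pose(); s=arm.get_state(); print(p,s["force"],s["width"]); 
f=arm.grab_frame("side"); P=[W([lidpt(153,9,a),lidpt(88,9,a)+[0,101,0]]) for a in (1.1,1.2)]
crop(f,np.vstack(P),proj(f,p)[0]+[0,15],80,80,6,"pics/s15.png")
for n in ("stud_mid","tab_grip","fork_seat"): print(n,[(np.round(d["position"],4).tolist(),round(d["p"],2)) for d in arm.landmark_of(f,n)[:2]])
print(P)
for a in (1.1,1.15,1.2): print(a,lidtcp(a,154)+[0,.0005,.0085])
A=np.arange(1.10,.84,-.04); 
E
```

```text
[ 0.56544636 -0.02047852  0.178763  ] [-1.49415031  5.77153603  0.67169045] 0.01192855202791069
stud_mid [([0.5781, 0.0794, 0.1329], 0.83)]
tab_grip [([0.5669, -0.0195, 0.1923], 0.7), ([0.5496, -0.0215, 0.0023], 0.62)]
fork_seat [([0.6213, -0.0187, 0.0472], 0.63)]
[array([[ 0.55879549, -0.02163428,  0.18703709],
       [ 0.57722064,  0.08195532,  0.12910861]]), array([[ 0.57303897, -0.02008997,  0.1924632 ],
       [ 0.58556819,  0.08286038,  0.13188066]])]
1.1 [ 0.55834453 -0.02118317  0.1774283 ]
1.15 [ 0.56544367 -0.02041347  0.18034203]
1.2 [ 0.57267872 -0.01962903  0.18289524]
```

View pics/s15.png

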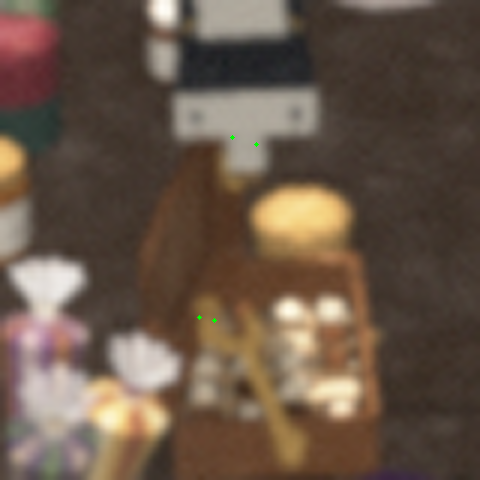

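```bash
python3 - <<'E'
from h import *
p,y=pose()
A=np.arange(1.12,.83,-.03)
rows([(lidtcp(a,154)+[0,.0003,.0075],y) for a in A])
E
```

```text
[[0.0,0.001,-0.005],[0.0,0.002,-0.004],[0.0,0.002,-0.004],[0.0,0.002,-0.004],[0.0,0.002,-0.004]] [np.float64(-0.0), np.float64(-0.0), np.float64(-0.0), np.float64(-0.0), np.float64(-0.0)]
[[0.0,0.003,-0.004],[0.0,0.002,-0.004],[0.0,0.003,-0.004],[0.0,0.002,-0.004],[0.0,0.003,-0.003]] [np.float64(-0.0), np.float64(-0.0), np.float64(-0.0), np.float64(-0.0), np.float64(-0.0)]
```

Request:
{"api": "move_arm", "payload": {"jaw": [1,1,1,1,1], "offset": [[0,0.001,-0.005],[0,0.002,-0.004],[0,0.002,-0.004],[0,0.002,-0.004],[0,0,0]], "roll": [0,0,0,0,0]}}

```text
t: 26.95
eef_pos: [0.5487, -0.0223, 0.1716]
ee_rot: [-1.572, 0.001, -1.463]
force: [-0.9, 5.4, -1.4]
width: 0.0121
```

```bash
python3 - <<'E'
from h import *
p,y=pose(); s=arm.get_state(); print(p,s["force"],s["width"]); 
for a in (.95,1.,1.05): print(a,lidtcp(a,154)+[0,.0003,.0075])
f=arm.grab_frame("side"); P=W([lidpt(88,9,1)+[0,101,0]])
crop(f,P,proj(f,P)[0],50,50,10,"pics/s16.png")
for n in ("stud_mid","tab_grip","fork_seat"): print(n,[(np.round(d["position"],4).tolist(),round(d["p"],2)) for d in arm.landmark_of(f,n)[:2]])
print(P)
E
```

```text
[ 0.5486741  -0.02234833  0.17157584] [-0.87349063  5.42420657 -1.36815305] 0.012141494301360755
0.95 [ 0.53803802 -0.02358484  0.16560114]
1.0 [ 0.54462456 -0.02287071  0.16954925]
1.05 [ 0.55139904 -0.02213621  0.17316132]
stud_mid [([0.5704, 0.0815, 0.1282], 0.56)]
tab_grip [([0.5509, -0.0244, 0.183], 0.79), ([0.3716, -0.4082, 0.0011], 0.3)]
fork_seat [([0.5647, 0.0821, 0.1139], 0.62), ([0.6209, -0.0179, 0.0472], 0.6)]
[[0.56918994 0.08108462 0.12551217]]
```

View pics/s16.png

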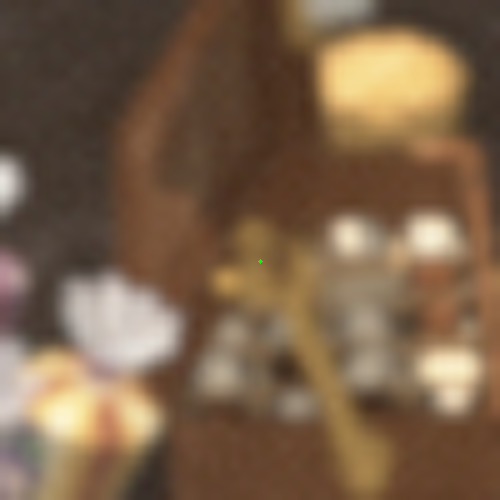

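Request:
{"api": "move_arm", "payload": {"jaw": [1,1,1,1], "offset": [[0,0.002,-0.004],[0,0.002,-0.004],[0,0.002,-0.004],[0,0,0]], "roll": [0,0,0,0]}}

```text
t: 27.65
eef_pos: [0.5371, -0.0236, 0.1652]
ee_rot: [-1.571, 0.001, -1.463]
force: [2.3, 5.9, -5.9]
width: 0.0118
```

```bash
python3 - <<'E'
from h import *
p,y=pose(); s=arm.get_state(); print(p,s["force"],s["width"]); 
for a in (.85,.9,.95,1.): print(a,lidtcp(a,154)+[0,.0003,.0075])
f=arm.grab_frame("side"); P=W([lidpt(88,9,.95)+[0,101,0]])
crop(f,P,proj(f,P)[0],50,50,10,"pics/s17.png")
for n in ("stud_mid","tab_grip","fork_seat"): print(n,[(np.round(d["position"],4).tolist(),round(d["p"],2)) for d in arm.landmark_of(f,n)[:2]])
print(P)
E
```

```text
[ 0.53709486 -0.02361682  0.16524879] [ 2.31781584  5.9139697  -5.91776267] 0.011765892590275514
0.85 [ 0.52549411 -0.02494487  0.15673703]
0.9 [ 0.53165588 -0.0242768   0.16132683]
0.95 [ 0.53803802 -0.02358484  0.16560114]
1.0 [ 0.54462456 -0.02287071  0.16954925]
stud_mid [([0.5629, 0.0815, 0.1226], 0.87), ([0.5427, 0.416, 0.0024], 0.15)]
tab_grip [([0.5397, 0.0799, 0.0305], 0.69), ([0.543, -0.0228, 0.1781], 0.65)]
fork_seat [([0.6495, -0.4325, 0.0022], 0.63), ([0.5482, -0.0231, 0.0015], 0.48)]
[[0.56531862 0.08066488 0.12341571]]
```

View pics/s17.png

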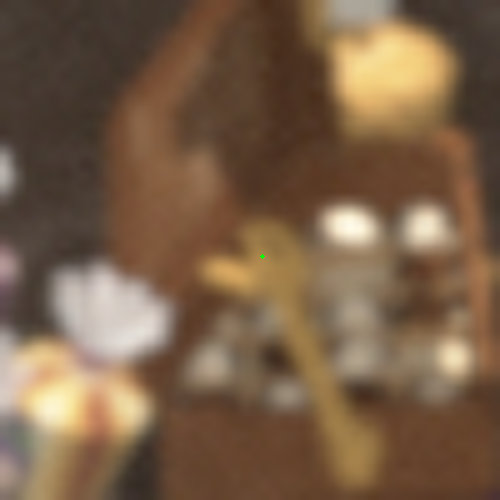

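Request:
{"api": "move_arm", "payload": {"jaw": [1,1,1], "offset": [[0,0.002,-0.003],[0,0.002,-0.003],[0,0,0]], "roll": [0,0,0]}}

```text
t: 28.22
eef_pos: [0.5312, -0.0243, 0.1614]
ee_rot: [-1.571, 0.001, -1.463]
force: [2.9, 5.5, -3.4]
width: 0.012
```

Request:
{"api": "move_arm", "payload": {"jaw": [1,1,1], "offset": [[0,0.002,-0.003],[0,0.002,-0.002],[0,0,0]], "roll": [0,0,0]}}

```text
t: 28.6
eef_pos: [0.526, -0.0249, 0.1577]
ee_rot: [-1.572, 0.0, -1.463]
force: [0.6, 4.8, -1.2]
width: 0.0121
```

```bash
python3 - <<'E'
from h import *
p,y=pose(); s=arm.get_state(); print(p,s["force"],s["width"]); 
for a in (.83,.85,.87,.9): print(a,lidtcp(a,154)+[0,.0003,.0075])
f=arm.grab_frame("side"); P=W([lidpt(88,9,.85)+[0,101,0]])
crop(f,P,proj(f,P)[0],50,50,10,"pics/s18.png")
for n in ("stud_mid","tab_grip","fork_seat"): print(n,[(np.round(d["position"],4).tolist(),round(d["p"],2)) for d in arm.landmark_of(f,n)[:2]])
print(P)
E
```

```text
[ 0.52596652 -0.02489272  0.15765774] [ 0.60820322  4.78003444 -1.17447335] 0.012116792252748379
0.83 [ 0.52309457 -0.02520504  0.15481531]
0.85 [ 0.52549411 -0.02494487  0.15673703]
0.87 [ 0.52793138 -0.02468062  0.1586101 ]
0.9 [ 0.53165588 -0.0242768   0.16132683]
stud_mid [([0.5547, 0.0787, 0.1188], 0.55)]
tab_grip [([0.5291, -0.0255, 0.1687], 0.69), ([0.5603, 0.0777, 0.1187], 0.16)]
fork_seat [([0.5625, 0.0775, 0.1181], 0.59)]
[[0.5579124  0.07986189 0.11865252]]
```

View pics/s18.png

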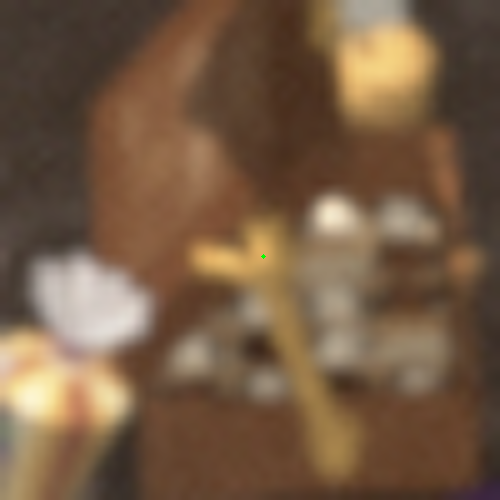

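Request:
{"api": "move_arm", "payload": {"jaw": [1,1,1], "offset": [[0,0.001,-0.001],[0,0.001,-0.001],[0,0,0]], "roll": [0,0,0]}}

```text
t: 29.18
eef_pos: [0.5245, -0.0251, 0.1564]
ee_rot: [-1.57, 0.0, -1.462]
force: [-1.3, 5.7, 3.7]
width: 0.0121
```

Request:
{"api": "move_arm", "payload": {"jaw": [1,1,1], "offset": [[0,0.001,-0.001],[0,0.001,-0.001],[0,0,0]], "roll": [0,0,0]}}

```text
t: 29.55
eef_pos: [0.5239, -0.0252, 0.156]
ee_rot: [-1.567, -0.0, -1.462]
force: [-1.4, 6.1, 12.1]
width: 0.012
```

Request:
{"api": "move_arm", "payload": {"jaw": [1,1], "offset": [[0,-0.001,0],[0,0,0]], "roll": [0,0]}}

```text
t: 29.8
eef_pos: [0.5241, -0.0251, 0.1562]
ee_rot: [-1.567, 0.0, -1.462]
force: [2.1, 5.2, 3.6]
width: 0.0119
```

```bash
python3 - <<'E'
from h import *
p,y=pose(); s=arm.get_state(); print(p,s["force"],s["width"]); 
f=arm.grab_frame("side"); P=W([lidpt(88,9,.85)+[0,101,0]])
crop(f,P,proj(f,P)[0],50,50,10,"pics/s19.png")
for n in ("stud_mid","tab_grip","fork_seat"): print(n,[(np.round(d["position"],4).tolist(),round(d["p"],2)) for d in arm.landmark_of(f,n)[:2]])
E
```

```text
[ 0.52407138 -0.0251462   0.15616335] [2.05851651 5.15623854 3.61529105] 0.011882807262299757
stud_mid [([0.5581, 0.0818, 0.1204], 0.59)]
tab_grip [([0.5251, -0.0273, 0.1685], 0.65)]
fork_seat [([0.5606, 0.0782, 0.1178], 0.63), ([0.5379, 0.0781, 0.0278], 0.38)]
```

View pics/s19.png

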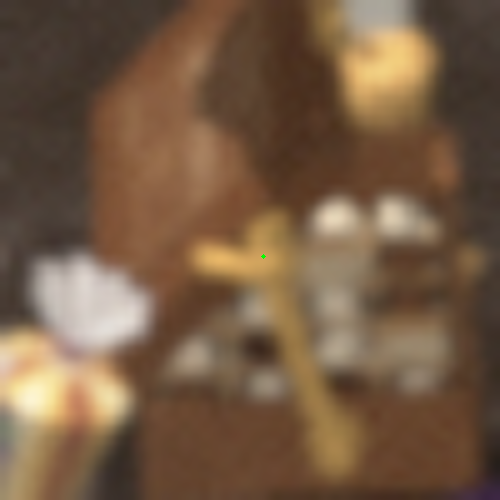

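Request:
{"api": "move_arm", "payload": {"jaw": [0.8,0.7,0.6,0.5,0.5], "offset": [[0,0,0],[0,0,0],[0,0,0],[0,0,0],[0,0,0]], "roll": [0,0,0,0,0]}}

```text
t: 30.62
eef_pos: [0.5225, -0.0256, 0.1552]
ee_rot: [-1.571, -0.0, -1.463]
force: [-0.5, -0.4, 0.8]
width: 0.043
```

```bash
python3 - <<'E'
from h import *
p,y=pose(); s=arm.get_state(); print(p,s["force"],s["width"]); 
f=arm.grab_frame("side"); P=W([lidpt(88,9,.85)+[0,101,0]])
crop(f,P,proj(f,P)[0]+[0,-15],80,80,6,"pics/s20.png")
for n in ("stud_mid","tab_grip","fork_seat"): print(n,[(np.round(d["position"],4).tolist(),round(d["p"],2)) for d in arm.landmark_of(f,n)[:2]])
E
```

```text
[ 0.5224839  -0.02558423  0.15516278] [-0.49509606 -0.42702782  0.83691001] 0.04301367124640762
stud_mid [([0.5568, 0.0806, 0.1191], 0.78)]
tab_grip [([0.5253, -0.0236, 0.1714], 0.62)]
fork_seat [([0.5574, 0.0788, 0.1167], 0.6)]
```

View pics/s20.png

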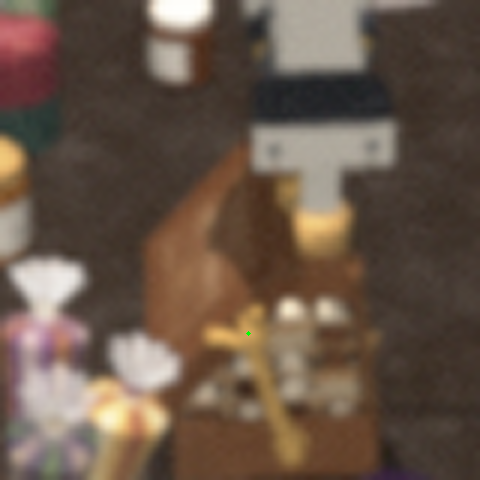

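Request:
{"api": "move_arm", "payload": {"jaw": [0.5,0.5,0.5,0.5,0.5], "offset": [[0,-0.01,0],[0,-0.03,0],[0,-0.05,0],[0,-0.05,-0.02],[0,0,-0.03]], "roll": [0,0,0,0,0]}}

```text
t: 31.45
eef_pos: [0.4747, -0.0307, 0.2999]
ee_rot: [-1.563, 0.0, -1.462]
force: [0.3, 0.2, -1.1]
width: 0.0436
```

Request:
{"api": "move_arm", "payload": {"jaw": [0.5,0.5,0.5,0.5], "offset": [[0,0,-0.04],[0,0,0],[0,0,0],[0,0,0]], "roll": [0,0,0,0]}}

```text
t: 31.95
eef_pos: [0.4337, -0.0351, 0.2953]
ee_rot: [-1.571, -0.0, -1.463]
force: [-0.1, 1.0, 0.1]
width: 0.0437
```

```bash
python3 - <<'E'
from h import *
p,y=pose(); s=arm.get_state(); print(s["t"],p,s["force"],s["width"]); 
P=W([lidpt(88,9,.85)+[0,101,0]]);a=[]
for c in ("side","top"):
    f=arm.grab_frame(c); a.append(crop(f,[],proj(f,P)[0],66,80,6,"pics/x.png"))
    for n in ("stud_mid","tab_grip","fork_seat","jam_jar_1","pastille_tin_3","packet_1","service_bell","cream_jar","gift_box_3"): print(n,[(np.round(d["position"],4).tolist(),round(d["p"],2)) for d in arm.landmark_of(f,n)[:1]])
cv2.imwrite("pics/both21.png",np.hstack(a)); print(P, W([lidpt(153,9,.85)]))
E
```

```text
31.95 [ 0.43371815 -0.03506403  0.29529486] [-0.13052814  1.03792204  0.1321473 ] 0.04373344913897917
stud_mid [([0.5574, 0.0796, 0.1188], 0.55)]
tab_grip [([0.5283, -0.0266, 0.1686], 0.67)]
fork_seat [([0.3521, -0.2321, 0.0004], 0.72)]
jam_jar_1 [([0.4714, 0.1881, 0.0012], 0.76)]
pastille_tin_3 [([0.543, -0.1848, 0.0012], 0.53)]
packet_1 [([0.3505, -0.2323, 0.0016], 0.86)]
service_bell [([0.3714, -0.4068, 0.0021], 0.45)]
cream_jar [([0.6486, -0.4354, -0.003], 0.61)]
gift_box_3 [([0.5422, 0.4162, -0.0013], 0.51)]
stud_mid [([0.56, 0.0809, 0.1178], 0.72)]
tab_grip [([0.526, -0.0232, 0.1678], 0.7)]
fork_seat [([0.5546, 0.0783, 0.1195], 0.46)]
jam_jar_1 [([0.4708, 0.1881, 0.0009], 0.86)]
pastille_tin_3 [([0.5495, -0.1791, 0.0023], 0.81)]
packet_1 [([0.3529, -0.2316, 0.0019], 0.75)]
service_bell [([0.3707, -0.408, -0.0013], 0.79)]
cream_jar [([0.6527, -0.4328, -0.003], 0.56)]
gift_box_3 [([0.5393, 0.4094, -0.0038], 0.64)]
[[0.5579124  0.07986189 0.11865252]] [[ 0.52615025 -0.02517373  0.16748575]]
```

View pics/both21.png

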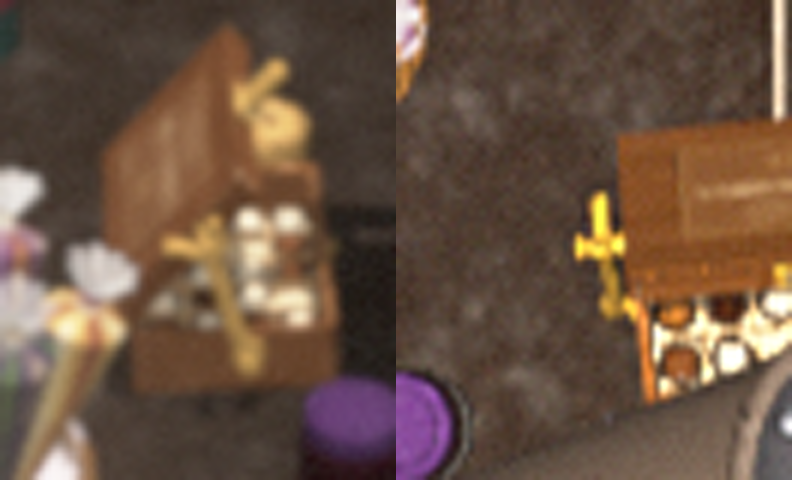

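Both views show the lid half open, with the stud in the fork (side crop about (210,240), top crop about (600,245)). Stud and tab match lid angle 0.85 to within a few mm, and the gripper is clear.

```bash
python3 -c "
from station import arm
print(arm.job_done())"
```

```text
the job is handed in; nothing more can be done
None
```

The praline box is set out as asked, and I handed the job in at about 32 s of the 64 s allowed.

**What I did:**
- Opened the lid by its tab to the back stop, where it stayed by itself.
- Turned the stay up until it met its stop. The wrist force rose to about 12 N there, and it measured about 1.87 rad afterwards.
- Took the tab again and lowered the lid in small steps until the stud seated in the fork, pressing with about 12 N. I eased that off, let go and backed away upward.

**Last checks:**
- **Lid and stay:** both cameras show the stud in the fork and the lid holding by itself. The stud and tab are within 2–3 mm of where they should be at 0.85 rad. After release the fork measured at the 1.82 rad position.
- **Robot:** the gripper is clear, with no real force on it.
- **Bystanders:** the jam jar and gift box stand where they were at the start, within measuring error. I took no starting positions for the tin, packet, bell and cream jar, so for those I only know that the arm never came near them.

**Disagreements:**
- One side-camera reading put the fork at the packet. This was a false detection, and the top camera and the picture show the fork in place.
- The stay lagged in the pinch and the fingers ended up on its fork, so I pushed about 25 mm further than planned to reach the stop.
- While I was lowering the lid, the fingers pressed down on the tab with about 15 N for a moment, which I then corrected.

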